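Set the rotary specimen stage to its clip and record the view

TASK

Push the round specimen stage's dial round by its upright posts, with a fingertip, until the black index line on the dial lines up with the black line on the steel setting clip on the scale around it. Then press the button on the grey remote box fully down to record the view, and let go. Do not touch the little skull standing on the dial, do not press the button before the lines meet, and leave everything else on the bench where it is.

Things in the scene. Friction and masses are not known exactly. Their poses are not given: they have to be found in the camera images.
- dial_centre (a point): Point on the stage's vertical turning axis, at the height of the dial's flat top (34 mm above the bench). The stage is fixed to the bench: a grey round foot and white scale ring 264 mm across with its top 30 mm above the bench, and in it the bare aluminium dial, 190 mm across. Axes fixed to the stage, z up.
- dial (a joint): Turn of the dial in its foot, rad, growing anticlockwise seen from above. It turns either way by more than a full turn from any start, with a dry friction of about 0.1 N m (1 to 2 N at a post), and stays where it is left.
- index_mark (a point): Outer end of the black index line on the dial's top, at the dial's rim, 95 mm from the axis and 34 mm above the bench; the line is 5 mm wide, radial, 35 mm long. It turns with the dial; the point's -x axis points radially outward along the line, z up. Four plain steel posts stand upright on the dial, 75 mm from the axis, at 45, 135, 225 and 315 degrees round from the index line: 16 mm thick, 34 mm tall, tops 68 mm above the bench.
- target_line (a point): Inner end of the black line on the setting clip, 95 mm from the axis and 34 mm above the bench; the line is 5 mm wide and runs radially outward from here for 36 mm. The clip is a steel strip 18 mm wide, lying across the white scale ring from the dial's edge out over the rim, flush with the dial's top, with a small thumbscrew outside at 135 to 143 mm from the axis. It is clamped fast and does not move. The x axis here points radially outward.
- record_top (a point): Centre of the top of the grey push button when it is up, 50 mm above the bench; the button is 34 mm across, in a round black housing 50 mm across whose rim is 10 mm below the button's top, on a grey remote box 100 x 70 x 28 mm fixed to the bench. z up.
- record (a joint): How far the button is pressed, m: 0 up, 0.006 fully down (about 5 N); springs back when let go. Counts as pressed beyond 0.004.
- skull: Small loose animal skull, 66 mm long, 46 mm wide and 41 mm tall overall, on a black disc 54 mm across, standing near the dial's centre between the posts, turning with the dial; it reaches at most about 45 mm from the axis. Origin at the centre of the disc's underside, z up, x towards the snout. Not to be touched.
- jar: Loose lidded glass jar, 60 mm across, 75 mm tall; origin at the centre of its underside. Bystander.
- beaker: Loose clear beaker, 66 mm across, 85 mm tall; origin at the centre of its underside. Bystander.
- brush: Loose small brush, 170 mm long, lying along its x axis; origin beneath it near mid-length. Bystander.
- caliper: Loose steel calliper, 170 mm long, 11 mm thick, lying flat along its x axis; origin beneath its beam's middle. Bystander.
- jawbone: Loose V-shaped lower jawbone, about 70 x 50 x 26 mm, lying flat; origin beneath its middle. Bystander.
- dish: Loose clear shallow dish, 90 mm across, 16 mm tall; origin at the centre of its underside. Bystander.
Things that resemble listed ones, but are neither listed nor needed, are in the scene too. What is shaped like the part that bears record_top but green or pink is not meant.

How it is judged:
By the outcome, as a careful person would: the job done as asked, in the order asked, and still so for the second after the job is handed in, with the robot touching nothing.
It also fails if it takes over 64 s, if anything falls off the work surface, if the arm or the gripper's body presses on something with over 40 N, if the wrist force passes 120 N, or if a joint passes its speed limit or range.

ROBOT

A 6-joint arm with a two-finger parallel gripper is mounted at the origin on the work surface. World frame = base frame: x ahead of the robot, y to its left, z up, the work surface at z = 0. Lengths are in m, angles in degrees, forces in N, time in s.
With the tool pointing down it reaches from about 0.3 to 0.75 m from the base axis. Payload 8.5 kg.
Tool frame: the origin (TCP) lies at the very end of the fingers, on their centre line; the grasp point (between the pads) lies 19 mm behind it; z points along the fingers, y is the line along which they close (so a half turn about z gives the same grasp; the last joint's range is limited). The gripper opens to 85 mm and grips with 20 to 120 N. Pads are 22 mm wide; open, the fingers measure 114 mm over their backs; the gripper's body (76 mm by 85 mm) begins 54 mm behind the grasp point. The pads swing forward as they close: fully open they stand 13 mm farther back than shut.
Start: joints at [-81.95, 21.807, 74.336, -0, 83.858, -12.336], TCP at [0.192, -0.516, 0.231] pointing down, gripper open.
Joint ranges: [-178.18, 178.18], [-50.72, 133.34], [12.68, 142.11], [-81.47, 261.47], [9.98, 163.14], [-165.26, 165.26]. Speed limits (degrees/s): [136.94, 136.94, 180, 180, 180, 180].

INTERFACE

Orientations are given as a 3x3 rotation matrix whose columns are the frame's x, y, z axes.
In Python, from rig import env, imaging gives the robot as it stands. The module is installed in compiled form; this text tells all that it offers.
- The arm moves only by the tool arm_command, never from a script. Its arguments are lists of equal length, an entry for each row: "turn": the turn, a rotation vector about the tool's x, y, z in units of 5 degrees (1.0 is 5 degrees), a list of three; "xyz": the shift along the tool's x, y, z in units of 50 mm (1.0 is 50 mm), a list of three; "claw": the finger opening in mm, from 0 to 85.4. A call has 1 to 12 rows; each row shifts and turns the commanded pose from where the row before left it, along the tool's axes as they then stand; what a row does not reach is not made up. A row lasts 1/10 s, in which the tool goes at most 50 mm and 8.59 degrees, less where a joint would pass 70% of its speed; a pose out of reach is approached as far as the arm can. A call is refused whole if a number of a shift passes 1 or a number of a turn 1, either way. A call with a gripper value outside its range is refused whole. The fingers move at their own pace and stop on an object; "squeeze" is the grip in N (left out, the last holds). Time passes only in rows, so rows that do not move let the fingers close. It gives the time, the measured TCP pose, the force, the opening and the grip force at its end, in the units of the state.
- env.observe(): the state, without advancing time (a new reading comes with each control period).
- imaging.get_image(name): name is "scene" or "top" or "wrist"; returns (picture, depth): 480x640x3 uint8, blue, green, red; 480x640 float32, m along the optical axis (not along the pixel's ray), 0 where there is no reading.
- imaging.camera_info(name): a dict with "camera_matrix" (3x3 intrinsics, pixels), "rvec" (rotation vector, rad) and "tvec" (3), from world to camera coordinates, as OpenCV has them. Camera axes: x right, y down, z forward; pixel columns grow to the right and rows downward; lengths in m; the calibration is good to about 2 mm. A picture is of the moment at which its call begins: read the wrist's pose just before it. camera_info takes no time and is no camera call; for the wrist camera it gives the pose at the moment of the call.
- env.close_job(): hands the job in; it is judged then, once.
The state is a dict: "time_s": time; "q": joint angles; "qvel": joint speeds; "joint_efforts": joint torques, N m; "position": TCP position; "tool_rot": TCP orientation; "ft_force": force on the tool from outside, world axes, zero at the start; "wrist_torque": the same for the moment, N m; "grip_width": finger opening in m; "gripper_force": force on a finger pad.
Only numpy, scipy, OpenCV 4.12 (cv2) and the standard library are available. Lean on these libraries where they do the work, as an engineer would, in place of code of your own. Each camera call takes 0.05 s, during which the arm holds its last target. There are 200 camera calls.

## Working session

There is one attempt and no reset: what is moved stays moved. The work goes in short steps, Python scripts to look and compute and a tool call to move; the robot and the scene stay as the last step left them, time stands still between calls to the robot, and variables do not carry over. Pictures are saved under pics/ and viewed, at most 10 in all, crops included, and the job is handed in when it is done.

Besides the shell and the picture viewer there is one more tool, called after "Call:" as name(argument=value, ...) on one line, values as JSON. arm_command: Moves the arm, as the interface text tells. Its arguments: {"type":"object","properties":{"turn":{"type":"array"},"xyz":{"type":"array"},"claw":{"type":"array"},"squeeze":{"type":"number"}},"required":["turn","xyz","claw"]}

```bash
mkdir -p pics; cat > h.py <<'E'
import numpy as np, cv2
from rig import env, imaging
def cam(n):
    c=imaging.camera_info(n); K=np.array(c["camera_matrix"],float); R=cv2.Rodrigues(np.array(c["rvec"],float))[0]; t=np.array(c["tvec"],float).ravel(); return K,R,t
def ray(n,uv,z,c=None):
    K,R,t=c or cam(n); uv=np.atleast_2d(np.array(uv,float))
    d=(np.linalg.inv(K)@np.c_[uv,np.ones(len(uv))].T).T@R; o=-R.T@t
    return o+d*((z-o[2])/d[:,2])[:,None]
def proj(n,P,c=None):
    K,R,t=c or cam(n); return cv2.projectPoints(np.array(P,float).reshape(-1,3),cv2.Rodrigues(R)[0],t,K,None)[0].reshape(-1,2)
E
python3 - <<'E'
from h import *
for n in("top","scene"):
    im,d=imaging.get_image(n); cv2.imwrite(f"pics/{n}0.png",im); np.save(f"pics/{n}0.npy",d)
    K,R,t=cam(n); print(n,K[0,0],-R.T@t)
print(env.observe())
E
```

```text
top 555.9111371856549 [0.41122406 0.08746472 1.3666857 ]
scene 433.0898674459774 [ 0.95335011 -0.48732627  0.69283645]
{'time_s': 0.1, 'q': array([-8.19519342e+01,  2.18369387e+01,  7.43788856e+01,  2.40632582e-04,
        8.38596968e+01, -1.23360848e+01]), 'qvel': array([-0.00758246, -0.0553199 , -0.14560776,  0.00067507, -0.0072624 ,
       -0.02340003]), 'joint_efforts': array([ 3.18913560e-03, -4.49221623e+01, -2.31658226e+01, -1.62194860e-04,
        3.65800050e-03, -1.34399576e-05]), 'position': array([ 0.19152993, -0.51528937,  0.2307843 ]), 'tool_rot': array([[ 9.37378561e-01,  3.48312219e-01, -1.80403204e-04],
       [ 3.48312148e-01, -9.37377695e-01,  1.30569421e-03],
       [ 2.85683308e-04, -1.28676639e-03, -9.99999131e-01]]), 'ft_force': array([-0.76009971, -0.17241973, -0.48763408]), 'wrist_torque': array([ 0.03164204, -0.04428109, -0.00205548]), 'gripper_force': 0.0, 'grip_width': 0.08505915087379166}
```

View pics/top0.png

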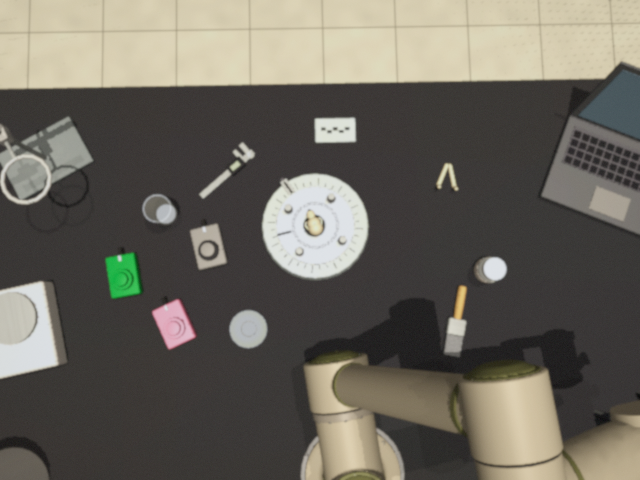

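View pics/scene0.png

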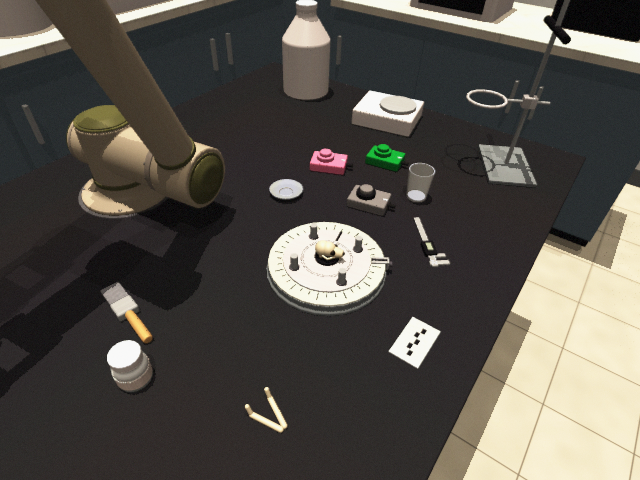

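The top view shows the stage at (315,226), the index line near (284,233), and the clip near (287,185). The posts are at (288,209), (331,198), (342,240) and (299,251). The three button boxes are grey (208,247), green (123,277) and pink (173,324). The grey one is meant, since green and pink are excluded. I'll confirm it in an enlarged crop.

```bash
python3 - <<'E'
from h import *
im=cv2.imread("pics/top0.png"); c=cam("top")
g=cv2.cvtColor(im,cv2.COLOR_BGR2GRAY)
m=(g>130).astype(np.uint8); m[:,:255]=0;m[:,375:]=0;m[:165]=0;m[285:]=0
m=cv2.morphologyEx(m,cv2.MORPH_OPEN,np.ones((9,9)))
k=max(cv2.findContours(m,0,2)[0],key=cv2.contourArea)
h=cv2.convexHull(k)[:,0]; P=ray("top",h,0.030,c)[:,:2]
A=np.c_[2*P,np.ones(len(P))]; s=np.linalg.lstsq(A,(P**2).sum(1),rcond=None)[0]
print("centre",s[:2],"r",np.sqrt(s[2]+s[:2]@s[:2]))
C=s[:2]
# rectified top view of the dial plane z=.034, 1 px = 0.5mm; x up, y left
q=np.array([[C[0]+.15,C[1]+.15],[C[0]+.15,C[1]-.15],[C[0]-.15,C[1]-.15],[C[0]-.15,C[1]+.15]])
src=proj("top",np.c_[q,np.full(4,.034)],c).astype(np.float32)
M=cv2.getPerspectiveTransform(src,np.float32([[0,0],[600,0],[600,600],[0,600]]))
w=cv2.warpPerspective(im,M,(600,600),flags=cv2.INTER_CUBIC); 
crop=cv2.resize(im[212:282,180:236],None,fx=3.5,fy=3.5,interpolation=cv2.INTER_CUBIC)
o=np.zeros((600,800,3),np.uint8); o[:,:600]=w; o[:245,600:796]=crop; cv2.imwrite("pics/c1.png",o)
for n,uv in dict(post1=(288,209),post2=(331,198),post3=(342,240),post4=(299,251)).items():
    p=ray("top",uv,.068,c)[0]; d=p[:2]-C; print(n,p,np.hypot(*d),np.degrees(np.arctan2(d[1],d[0])))
print("button",ray("top",(208,250),.05,c), "idx",ray("top",(279,234.5),.034,c))
for n,uv,z in(("beaker",(160,209),.04),("dish",(248,329),.01),("cal",(240,160),.02)): print(n,ray("top",uv,z,c))
E
```

```text
centre [0.59456199 0.07531049] r 0.1286513767947657
post1 [0.62936755 0.13821471 0.068     ] 0.07189136002038134 61.043784901591906
post2 [0.65355493 0.03600361 0.068     ] 0.07088862890256782 -33.675447312425995
post3 [0.55297538 0.01267036 0.068     ] 0.07518797752392549 -123.58007995631638
post4 [0.52924232 0.11424037 0.068     ] 0.07604074286607504 149.20547349279795
button [[0.53802963 0.33035815 0.05      ]] idx [[0.57334764 0.16235415 0.034     ]]
beaker [[0.64057309 0.44689378 0.04      ]]
dish [[0.34816874 0.24226876 0.01      ]]
cal [[0.76213792 0.25617764 0.02      ]]
```

View pics/c1.png

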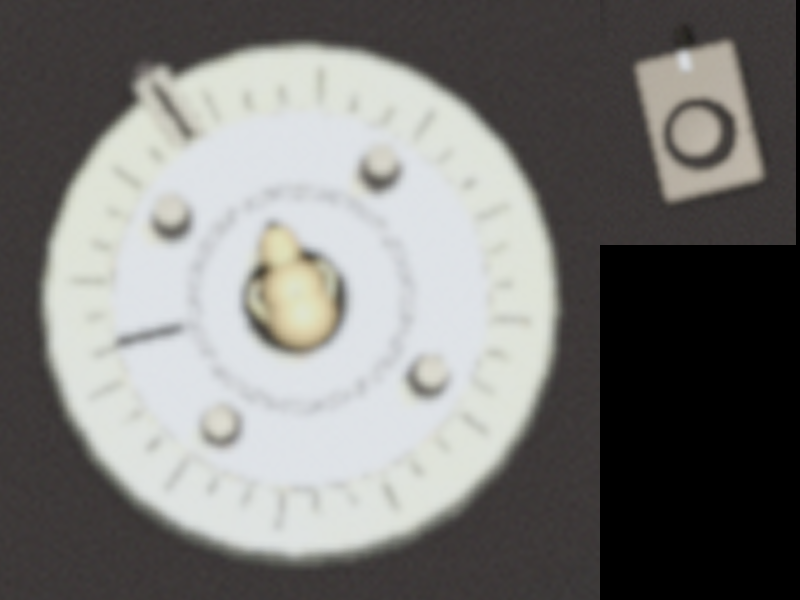

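The index line is at about 103° and the clip at about 34°, so the dial must turn about 69° clockwise. I'll push the post at 148° from its anticlockwise side. The crop confirms the grey box with its round button, at px (208,250).

Call:
arm_command(turn=[[0,0,0],[0,0,0],[0,0,0],[0,0,0],[0,0,0],[0,0,0],[0,0,0],[0,0,0],[0,0,0],[0,0,0],[0,0,0],[0,0,0]], xyz=[[0.65,-0.58,0],[0.65,-0.58,0],[0.65,-0.58,0],[0.65,-0.58,0],[0.65,-0.58,0],[0.65,-0.58,0],[0.65,-0.58,0],[0.65,-0.58,0],[0.65,-0.58,0],[0.65,-0.58,0],[0.65,-0.58,0],[0.65,-0.58,0]], claw=[0,0,0,0,0,0,0,0,0,0,0,0], squeeze=20)

```text
time_s: 1.3
position: [0.4363, -0.0516, 0.2312]
tool_rot: [[0.937, 0.348, -0.0], [0.348, -0.937, 0.0], [-0.0, -0.0, -1.0]]
ft_force: [1.0, -1.3, 0.6]
grip_width: -0.0002
gripper_force: 0.0
```

Call:
arm_command(turn=[[0,0,-0.9],[0,0,-0.9],[0,0,-0.9],[0,0,-0.9],[0,0,-0.9],[0,0,-0.9],[0,0,-0.9],[0,0,-0.9],[0,0,-0.9],[0,0,-0.9],[0,0,-0.8],[0,0,-0.8]], xyz=[[0,0,0],[0,0,0],[0,0,0],[0,0,0],[0,0,0],[0,0,0],[0,0,0],[0,0,0],[0,0,0],[0,0,0],[0,0,0],[0,0,0]], claw=[0,0,0,0,0,0,0,0,0,0,0,0])

```text
time_s: 2.5
position: [0.4358, -0.0534, 0.2311]
tool_rot: [[0.283, 0.959, -0.001], [0.959, -0.283, 0.0], [0.0, -0.001, -1.0]]
ft_force: [0.1, 0.5, -0.3]
grip_width: -0.0001
gripper_force: 0.0
```

```bash
python3 - <<'E'
from h import *
im,d=imaging.get_image("wrist"); cv2.imwrite("pics/w1.png",im); o=env.observe(); print(o["position"],o["tool_rot"],o["q"],o["grip_width"]); K,R,t=cam("wrist"); print(K[0,0],-R.T@t,R[2]); np.savez("pics/w1.npz",K=K,R=R,t=t)
E
```

```text
[ 0.43575445 -0.05339885  0.23108847] [[ 2.79953612e-01  9.60013311e-01 -6.45563279e-04]
 [ 9.60013527e-01 -2.79953506e-01  2.52032387e-04]
 [ 6.12267437e-05 -6.90306858e-04 -9.99999760e-01]] [-2.25100788e+01  1.06400608e+01  9.05955073e+01 -8.36433051e-04
  7.88041304e+01 -6.25248112e+00] 9.657479339043864e-06
412.76423622203737 [0.45489031 0.0127336  0.37382955] [-0.07696297 -0.26226603 -0.96192163]
```

View pics/w1.png

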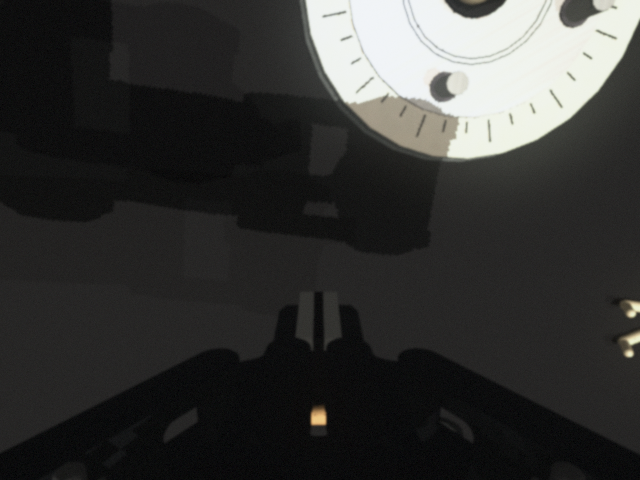

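The wrist view shows the fingertip at (320,292) and the dial's lower part with a post at (450,85). The camera looks along the push direction, so I'll move to the pre-push spot.

Call:
arm_command(turn=[[0,0,0],[0,0,0],[0,0,0],[0,0,0],[0,0,0],[0,0,0],[0,0,0]], xyz=[[0.8,0.18,0],[0.8,0.18,0],[0.8,0.18,0],[0.8,0.18,0],[0,0,0.6],[0,0,0],[0,0,0]], claw=[0,0,0,0,0,0,0])

```text
time_s: 3.25
position: [0.5159, 0.0893, 0.2015]
tool_rot: [[0.287, 0.958, -0.001], [0.958, -0.287, -0.0], [-0.0, -0.001, -1.0]]
ft_force: [0.4, -0.9, -0.0]
grip_width: 0.0004
gripper_force: 0.0
```

```bash
python3 - <<'E'
from h import *
c=cam("wrist"); im,d=imaging.get_image("wrist"); cv2.imwrite("pics/w2.png",im); np.savez("pics/w2.npz",K=c[0],R=c[1],t=c[2]); o=env.observe(); print(o["position"])
E
```

```text
[0.51628076 0.08899268 0.20218744]
```

View pics/w2.png

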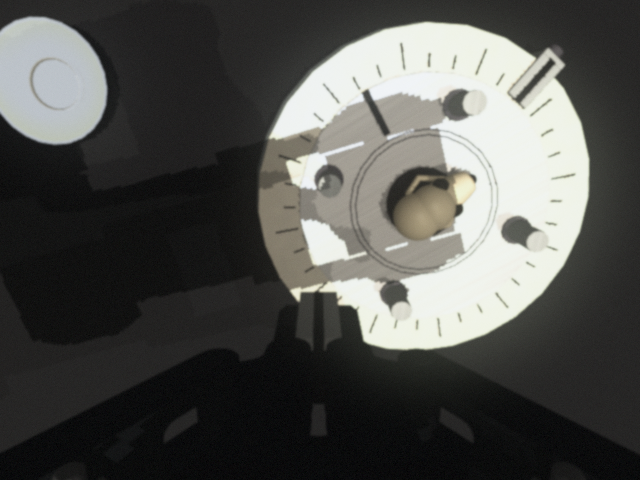

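The whole dial is in view: the index line runs from (366,91) to (386,133) and the clip line from (515,95) to (553,58). The post to push is at (330,180).

```bash
cat >> h.py <<'E'
def line(g,c,a,b,z=.034,hw=6,n="wrist"):
    """dark line between rough pixel ends a,b: darkness-weighted centroid at each station, ray-cast and line-fit"""
    a,b=np.array(a,float),np.array(b,float); u=(b-a)/np.linalg.norm(b-a); v=np.array([-u[1],u[0]]); S=np.arange(-hw,hw+.1,.25); pts=[]
    for s in np.linspace(.15,.85,25):
        q=(a+s*(b-a)+S[:,None]*v).astype(np.float32); val=cv2.remap(g,q[:,0],q[:,1],cv2.INTER_LINEAR).ravel().astype(float)
        w=np.clip(.6*np.percentile(val,75)-val,0,None)
        if w.sum()>0: pts.append((w[:,None]*q).sum(0)/w.sum())
    P=ray(n,pts,z,c)[:,:2]; vx,vy,x,y=cv2.fitLine(P.astype(np.float32),cv2.DIST_HUBER,0,.001,.001).ravel(); return np.array([x,y]),np.array([vx,vy])
def report(p,d,C):
    if (p-C)@d<0: d=-d
    off=np.cross(d,p-C); r=p-C; return "dir %.2f  pos-angle %.2f offset mm %.2f"%(np.degrees(np.arctan2(d[1],d[0])),np.degrees(np.arctan2(r[1],r[0])),1000*off)
E
python3 -W ignore - <<'E'
from h import *
z=np.load("pics/w2.npz"); c=(z["K"],z["R"],z["t"]); g=cv2.imread("pics/w2.png",0)
# outer ring edge, lit part
m=(g>120).astype(np.uint8); m[:, :240]=0
k=max(cv2.findContours(m,0,1)[0],key=cv2.contourArea)[:,0]
P=ray("wrist",k,.03,c)[:,:2]; C=np.array([.5946,.0753]); 
for i in range(6):
    r=np.hypot(*(P-C).T); Q=P[abs(r-.132)<(.008 if i<2 else .003)]
    s=np.linalg.lstsq(np.c_[2*Q,np.ones(len(Q))],(Q**2).sum(1),rcond=None)[0]; C=s[:2]
print("centre",C,"r",np.sqrt(s[2]+C@C),len(Q))
i=line(g,c,(366,91),(386,133)); t=line(g,c,(515,96),(553,59))
print("index",report(*i,C)); print("clip",report(*t,C))
A=np.array([[-d[1],d[0]] for _,d in(i,t)]); print("lines meet at",np.linalg.solve(A,[A[j]@x[0] for j,x in enumerate((i,t))]))
for uv in[(330,179),(474,102),(537,241),(401,312)]:
    p=ray("wrist",uv,.068,c)[0,:2]-C; print(np.hypot(*p),np.degrees(np.arctan2(p[1],p[0])))
E
```

```text
centre [0.60034683 0.07775401] r 0.13013358114517845 210
index dir 103.91  pos-angle 107.82 offset mm 5.02
clip dir 34.05  pos-angle 34.69 offset mm 1.23
lines meet at [0.5956035  0.07602807]
0.07920487512468335 148.6317633971467
0.07024616166059587 61.48515656327125
0.07141158319871162 -35.450556265654825
0.08058250018445198 -124.00418252334579
```

The lines meet at (0.5956, 0.0760), which agrees with the top view to about 1 mm. The turn needed is about 69.9° clockwise. I'll square up and descend beside the post.

Call:
arm_command(turn=[[0,0,-0.7],[0,0,-0.7],[0,0,0],[0,0,0],[0,0,0],[0,0,0]], xyz=[[0,0,0.78],[0,0,0.78],[0,0,0.78],[0,0,0.78],[0,0,0],[0,0,0]], claw=[0,0,0,0,0,0])

```text
time_s: 3.9
position: [0.5171, 0.089, 0.0469]
tool_rot: [[0.168, 0.986, 0.001], [0.986, -0.168, -0.0], [0.0, 0.001, -1.0]]
ft_force: [0.8, -0.9, 0.9]
grip_width: 0.0001
gripper_force: 0.0
```

Call:
arm_command(turn=[[0,0,0.8],[0,0,0.8],[0,0,0.8],[0,0,0.8],[0,0,0.8],[0,0,0]], xyz=[[0.112,0,0],[0.112,0,0],[0.112,0,0],[0.112,0,0],[0.112,0,0],[0,0,0]], claw=[0,0,0,0,0,0])

```text
time_s: 4.5
position: [0.5263, 0.1162, 0.0482]
tool_rot: [[0.495, 0.869, 0.005], [0.869, -0.495, 0.0], [0.003, 0.004, -1.0]]
ft_force: [-0.1, -0.4, 0.7]
grip_width: -0.0
gripper_force: 0.0
```

```bash
python3 - <<'E'
from h import *
o=env.observe(); p=o["position"]; r=p[:2]-[.5955,.076]; x=o["tool_rot"][:,0]; print(p,np.hypot(*r),np.degrees(np.arctan2(r[1],r[0])),np.degrees(np.arctan2(x[1],x[0])),o["ft_force"],o["q"])
E
```

```text
[0.52626352 0.11624513 0.04820104] 0.08008346082512843 149.83182441855558 60.35312321450977 [-0.06250935 -0.36039728  0.69798109] [-1.38578351e-01  3.23474282e+01  9.08242845e+01  4.70325088e-03
  5.65325272e+01  2.95060473e+01]
```

Call:
arm_command(turn=[[0,0,0.8],[0,0,0.8],[0,0,0.8],[0,0,0.8],[0,0,0.8],[0,0,0.8],[0,0,0.8],[0,0,0.8],[0,0,0.8],[0,0,0.8],[0,0,0.8],[0,0,0]], xyz=[[0.112,0,0],[0.112,0,0],[0.112,0,0],[0.112,0,0],[0.112,0,0],[0.112,0,0],[0.112,0,0],[0.112,0,0],[0.112,0,0],[0.112,0,0],[0.112,0,0],[0,0,0]], claw=[0,0,0,0,0,0,0,0,0,0,0,0])

```text
time_s: 5.7
position: [0.5715, 0.1549, 0.0472]
tool_rot: [[0.959, 0.283, 0.003], [0.283, -0.959, 0.0], [0.003, 0.001, -1.0]]
ft_force: [-0.3, 0.2, -0.5]
grip_width: -0.0003
gripper_force: 0.0
```

```bash
python3 - <<'E'
from h import *
o=env.observe(); p=o["position"]; r=p[:2]-[.5955,.076]; x=o["tool_rot"][:,0]; print(p,np.hypot(*r),np.degrees(np.arctan2(r[1],r[0])),np.degrees(np.arctan2(x[1],x[0])),o["ft_force"],o["q"])
c=cam("wrist"); im,d=imaging.get_image("wrist"); cv2.imwrite("pics/w3.png",im); np.savez("pics/w3.npz",K=c[0],R=c[1],t=c[2])
E
```

```text
[0.57150556 0.15490776 0.04718084] 0.0824752547523329 106.91357977261931 16.436473139576808 [-0.27970888  0.16828558 -0.53744687] [3.71906848e+00 3.65146858e+01 8.18053108e+01 2.82586282e-03
 6.14999081e+01 7.72813081e+01]
```

View pics/w3.png

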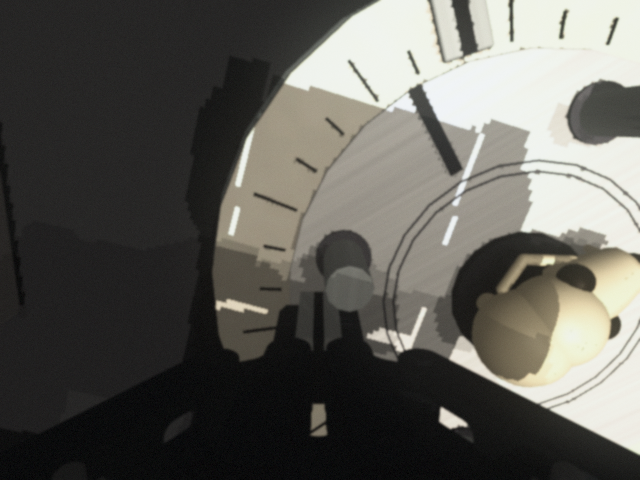

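The index line runs from (415,88) to (457,172) and the clip line from (460,2) to (470,52). They still don't meet.

```bash
cat >> h.py <<'E'
def gap(f,ia,ib,ta,tb,hw):
    z=np.load(f+".npz"); c=(z["K"],z["R"],z["t"]); g=cv2.imread(f+".png",0)
    i=line(g,c,ia,ib,hw=hw); t=line(g,c,ta,tb,hw=hw); C=np.array([.5955,.076]); print("index",report(*i,C)); print("clip",report(*t,C))
    A=np.array([[-d[1],d[0]] for _,d in(i,t)]); print("meet",np.linalg.solve(A,[A[j]@x[0] for j,x in enumerate((i,t))]))
E
python3 -W ignore -c '
from h import *
gap("pics/w3",(415,88),(457,172),(460,2),(470,52),14)'
```

```text
index dir 47.83  pos-angle 47.33 offset mm -0.68
clip dir 34.14  pos-angle 34.05 offset mm -0.17
meet [0.5974174  0.07710003]
```

Call:
arm_command(turn=[[0,0,0.4],[0,0,0.4],[0,0,0.4],[0,0,0.4],[0,0,0.4],[0,0,0],[0,0,0]], xyz=[[0.056,0.007,0],[0.056,0.007,0],[0.056,0.007,0],[0.056,0.007,0],[0.056,0.007,0],[0,0,0],[0,0,0]], claw=[0,0,0,0,0,0,0])

```text
time_s: 6.45
position: [0.5845, 0.1562, 0.046]
tool_rot: [[0.994, 0.114, 0.001], [0.114, -0.994, 0.0], [0.001, 0.0, -1.0]]
ft_force: [0.2, 0.1, -0.0]
grip_width: 0.0003
gripper_force: 0.0
```

```bash
python3 -W ignore - <<'E'
from h import *
o=env.observe(); p=o["position"]; r=p[:2]-[.5955,.076]; print(p,np.hypot(*r),np.degrees(np.arctan2(r[1],r[0])))
c=cam("wrist"); im,d=imaging.get_image("wrist"); cv2.imwrite("pics/w4.png",im); np.savez("pics/w4.npz",K=c[0],R=c[1],t=c[2])
# predicted pixel ends: index at 37 deg guess, clip 34.1
C=np.array([.5955,.076])
for a,rs in((37.5,(.062,.093)),(34.1,(.097,.128))):
    u=np.array([np.cos(np.radians(a)),np.sin(np.radians(a))]); print(proj("wrist",[[*(C+q*u),.034] for q in rs],c).round(0).tolist())
E
```

```text
[0.58449671 0.15618726 0.04595247] 0.080938680074511 97.81332971906383
[[450.0, 163.0], [411.0, 87.0]]
[[420.0, 67.0], [382.0, -22.0]]
```

View pics/w4.png

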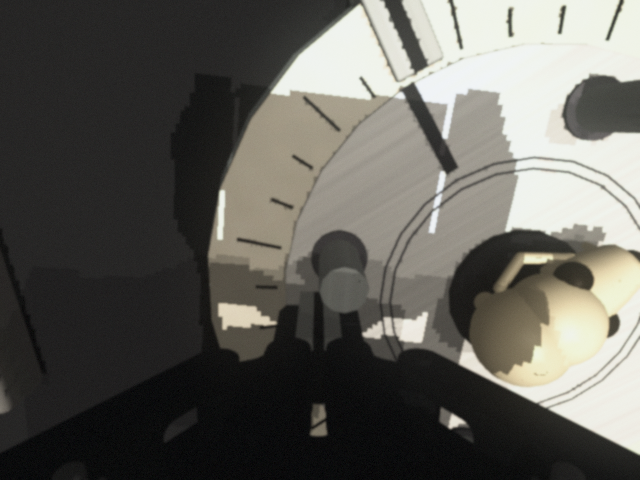

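The index line now runs from (406,85) to (452,170) and the clip line from (391,2) to (421,68). They are only a few degrees apart.

```bash
python3 -W ignore -c '
from h import *
gap("pics/w4",(408,88),(452,170),(391,2),(421,68),13)'
```

```text
index dir 38.06  pos-angle 38.09 offset mm 0.04
clip dir 34.44  pos-angle 34.09 offset mm -0.66
meet [0.586738   0.06919251]
```

Call:
arm_command(turn=[[0,0,0.22],[0,0,0.22],[0,0,0.22],[0,0,0],[0,0,0],[0,0,0]], xyz=[[0.032,0.002,0],[0.032,0.002,0],[0.032,0.002,0],[0,0,0],[0,0,0],[0,0,0]], claw=[0,0,0,0,0,0])

```text
time_s: 7.1
position: [0.5894, 0.1564, 0.0453]
tool_rot: [[0.999, 0.054, 0.0], [0.054, -0.999, -0.0], [0.0, 0.0, -1.0]]
ft_force: [-0.3, -0.1, 0.1]
grip_width: -0.0001
gripper_force: 0.0
```

```bash
python3 -W ignore - <<'E'
from h import *
c=cam("wrist"); im,d=imaging.get_image("wrist"); cv2.imwrite("pics/w5.png",im); np.savez("pics/w5.npz",K=c[0],R=c[1],t=c[2])
o=env.observe(); print(o["position"])
C=np.array([.5955,.076])
def ends(a,rs):
    u=np.array([np.cos(np.radians(a)),np.sin(np.radians(a))]); return proj("wrist",[[*(C+q*u),.034] for q in rs],c)
i=ends(34.6,(.062,.092)); t=ends(34.1,(.098,.120)); print(i,t)
gap("pics/w5",*i,*t,13)
E
```

```text
[0.589323   0.15642594 0.04530863]
[[448.05944222 164.03014131]
 [409.64800071  90.36157007]] [[403.68921381  73.39998368]
 [373.03118259  13.10756054]]
index dir 34.98  pos-angle 34.50 offset mm -0.65
clip dir 34.57  pos-angle 34.10 offset mm -0.89
meet [0.56887907 0.0565825 ]
```

0.4° remains by both measures. I'll nudge by that much, back off and lift.

Call:
arm_command(turn=[[0,0,0.08],[0,0,0],[0,0,0],[0,0,0],[0,0,0],[0,0,0],[0,0,0],[0,0,0],[0,0,0]], xyz=[[0.011,0,0],[0,0,0],[0,0,0],[-0.1,0,0],[-0.1,0,0],[0,0,-0.8],[0,0,-0.8],[0,0,0],[0,0,0]], claw=[0,0,0,0,0,0,0,0,0])

```text
time_s: 8.05
position: [0.5797, 0.1561, 0.126]
tool_rot: [[0.999, 0.047, 0.002], [0.047, -0.999, 0.0], [0.002, -0.0, -1.0]]
ft_force: [-0.3, -0.1, -1.1]
grip_width: -0.0001
gripper_force: 0.0
```

```bash
python3 -W ignore - <<'E'
from h import *
c=cam("wrist"); im,d=imaging.get_image("wrist"); cv2.imwrite("pics/w6.png",im); np.savez("pics/w6.npz",K=c[0],R=c[1],t=c[2])
o=env.observe(); print(o["position"],o["tool_rot"][:,0],o["q"])
C=np.array([.5955,.076])
def ends(a,rs):
    u=np.array([np.cos(np.radians(a)),np.sin(np.radians(a))]); return proj("wrist",[[*(C+q*u),.034] for q in rs],c)
i=ends(34.1,(.062,.092)); t=ends(34.1,(.098,.128)); print(i,t)
gap("pics/w6",*i,*t,9)
E
```

```text
[0.57916247 0.15604853 0.1247961 ] [ 9.98897914e-01  4.69272795e-02 -8.87093480e-04] [3.78185829e+00 3.19932067e+01 7.54320779e+01 1.94531753e-03
 7.26255160e+01 9.10915530e+01]
[[405.48351178 131.53657051]
 [378.87387319  81.87732185]] [[373.34897126  71.56667905]
 [344.63629945  17.98272284]]
index dir 34.89  pos-angle 34.41 offset mm -0.63
clip dir 34.21  pos-angle 34.10 offset mm -0.22
meet [0.6242082  0.09525316]
```

View pics/w6.png

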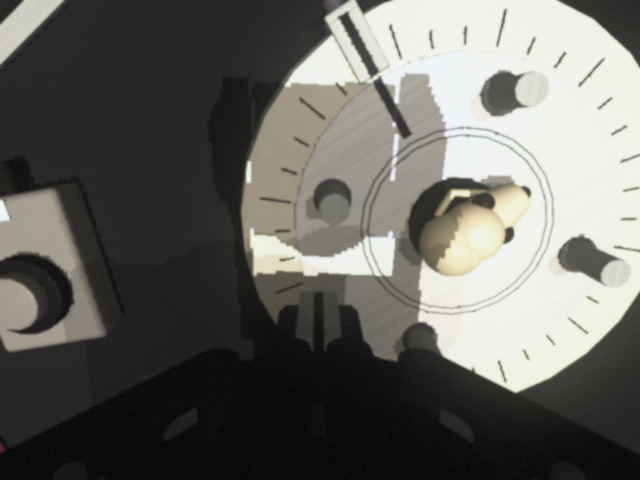

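The lines now run straight into each other at about (373,71), within about 0.4° (roughly 0.5 mm at the rim). The grey button shows at the left, near (12,300). I'll move over it.

Call:
arm_command(turn=[[0,0,0],[0,0,0],[0,0,0],[0,0,0],[0,0,0],[0,0,0]], xyz=[[-0.3,-0.88,0],[-0.3,-0.88,0],[-0.3,-0.88,0],[-0.3,-0.88,0],[0,0,0],[0,0,0]], claw=[0,0,0,0,0,0])

```text
time_s: 8.7
position: [0.5106, 0.3295, 0.1239]
tool_rot: [[0.999, 0.049, -0.002], [0.049, -0.999, -0.001], [-0.002, 0.001, -1.0]]
ft_force: [0.2, -0.1, 0.1]
grip_width: -0.0003
gripper_force: 0.0
```

```bash
python3 -W ignore - <<'E'
from h import *
c=cam("wrist"); im,d=imaging.get_image("wrist"); cv2.imwrite("pics/w7.png",im); np.savez("pics/w7.npz",K=c[0],R=c[1],t=c[2])
o=env.observe(); print(o["position"],o["tool_rot"][:,0])
print(proj("wrist",[.538,.330,.05],c))
E
```

```text
[0.51130771 0.32852903 0.12416843] [ 0.9988897   0.04707334 -0.00186134]
[[318.81407928 204.74446329]]
```

View pics/w7.png

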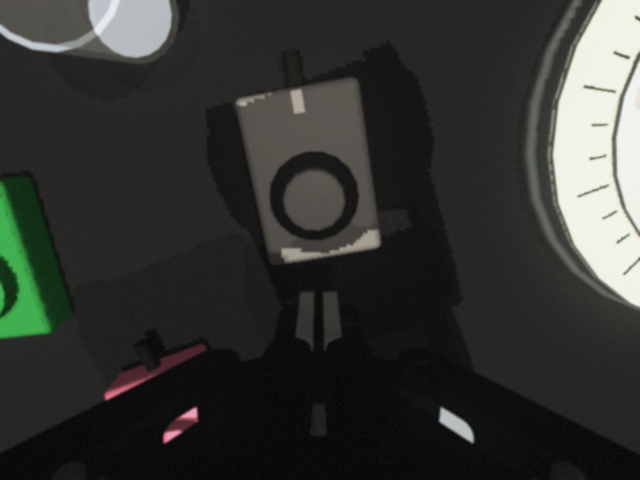

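The grey button's top is at (314,199), 60 px across, straight ahead of the fingertips at (320,292). The predicted pixel was (319,205), so they agree.

```bash
python3 -W ignore - <<'E'
from h import *
z=np.load("pics/w7.npz"); c=(z["K"],z["R"],z["t"])
P=ray("wrist",[(314,199),(284,199),(344,199)],.05,c); print(P, np.linalg.norm(P[1]-P[2]))
o=env.observe(); print(o["tool_rot"].T@(P[0]-o["position"])/.05)
E
```

```text
[[0.54096425 0.33269873 0.05      ]
 [0.54020427 0.34858195 0.05      ]
 [0.54172436 0.31681291 0.05      ]] 0.031805394455895766
[ 0.59915902 -0.0568786   1.48219922]
```

Call:
arm_command(turn=[[0,0,0],[0,0,0],[0,0,0],[0,0,0],[0,0,0],[0,0,0],[0,0,0]], xyz=[[0.6,-0.06,0],[0,0,0.6],[0,0,0.5],[0,0,0.2],[0,0,0.06],[0,0,0],[0,0,0]], claw=[0,0,0,0,0,0,0])

```text
time_s: 9.45
position: [0.5421, 0.3334, 0.0586]
tool_rot: [[0.999, 0.047, 0.002], [0.047, -0.999, 0.001], [0.002, -0.001, -1.0]]
ft_force: [-0.7, -0.3, 0.4]
grip_width: 0.0
gripper_force: 0.0
```

Call:
arm_command(turn=[[0,0,0],[0,0,0],[0,0,0],[0,0,0],[0,0,0],[0,0,0],[0,0,0]], xyz=[[0,0,0.04],[0,0,0.04],[0,0,0.04],[0,0,0.04],[0,0,0.02],[0,0,0],[0,0,0]], claw=[0,0,0,0,0,0,0])

```text
time_s: 10.15
position: [0.5414, 0.3335, 0.0485]
tool_rot: [[0.999, 0.047, 0.0], [0.047, -0.999, 0.0], [0.0, -0.0, -1.0]]
ft_force: [-0.4, 0.0, 2.3]
grip_width: 0.0002
gripper_force: 1.1
```

Contact is made at 2.3 N, with the button partly down, and about 5 mm is left to go.

Call:
arm_command(turn=[[0,0,0],[0,0,0],[0,0,0],[0,0,0],[0,0,0]], xyz=[[0,0,0.04],[0,0,0.04],[0,0,0.02],[0,0,0],[0,0,0]], claw=[0,0,0,0,0])

```text
time_s: 10.65
position: [0.5415, 0.3335, 0.044]
tool_rot: [[0.999, 0.047, 0.001], [0.047, -0.999, 0.0], [0.001, -0.0, -1.0]]
ft_force: [-3.2, -0.5, 9.0]
grip_width: -0.0004
gripper_force: 4.3
```

At 9 N and z = 0.044 m the button is at its stop. I'll release, lift clear and check.

Call:
arm_command(turn=[[0,0,0],[0,0,0],[0,0,0],[0,0,0],[0,0,0],[0,0,0],[0,0,0],[0,0,0],[0,0,0]], xyz=[[0,0,-0.1],[0,0,-0.5],[0,0,-0.8],[0,0,-0.8],[-0.8,0,0],[-0.8,0,0],[0,0,0],[0,0,0],[0,0,0]], claw=[0,0,0,0,0,0,0,0,0])

```text
time_s: 11.55
position: [0.4626, 0.3298, 0.1533]
tool_rot: [[0.999, 0.046, 0.001], [0.046, -0.999, 0.0], [0.001, -0.0, -1.0]]
ft_force: [0.2, 0.2, -0.3]
grip_width: 0.0003
gripper_force: 0.0
```

```bash
python3 -W ignore - <<'E'
from h import *
im,d=imaging.get_image("scene"); cv2.imwrite("pics/s2.png",im)
o=env.observe(); print(o["position"],o["ft_force"])
a=cv2.imread("pics/scene0.png"); df=cv2.absdiff(a,im).max(2)
out=np.hstack([cv2.resize(im[200:320,240:420],(400,267)),cv2.resize(im[130:250,250:450],(400,240))[:240].copy() if 0 else cv2.resize(im[130:250,270:450],(400,267))]); cv2.imwrite("pics/s2c.png",out)
E
```

```text
[0.46264712 0.32968761 0.15309807] [ 0.15324702 -0.51331415 -0.68666166]
```

View pics/s2c.png

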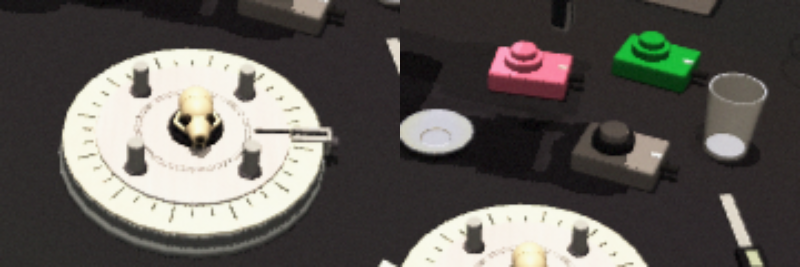

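In the left crop the index and clip lines form one straight line from (255,130) to (330,135), and the skull is still standing. In the right crop the grey button at (613,135) is up again and the arm is clear.

```bash
python3 -c "
from rig import env
print(env.close_job())"
```

```text
the job is handed in; nothing more can be done
None
```

The job is handed in: the dial's index line meets the clip line to within about 0.4°, the grey record button was then pressed to its stop and released, and I touched neither the skull nor anything else on the bench.

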